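Fit the drilling template on the jig's two dowels

TASK

Draw the square-ended drilling template out of the low rack by its end, set it down on the bench and let go of it, then take it by its upright grip and lower it onto the drilling jig with its large hole over the large dowel and its small hole over the small dowel, keeping hold of it until it is down on both dowels. Leave it flat on the jig and let go; leave the tongued template in the rack and do not disturb the jar, the thread spool or the clip clamp.

Things in the scene. Friction and masses are not known exactly. Their poses are not given: they have to be found in the camera images.
- template: the square-ended aluminium drilling template, loose, about 0.22 kg: a plate 160 mm (x) by 50 mm (y) by 8 mm, full width to both ends; origin at the centre of its underside, z up. It starts flat on the bench in one of the rack's two bays, its -x end sticking out some 60 mm in front of the roof, its grip hidden under the roof. Four dark drill bushes stand 3 mm proud of it
- template_grip (a point): top centre of the upright wooden grip bar on the middle of the template: 36 mm long (along the template's x), 14 mm thick (along its y), 44 mm tall; this point is 52 mm straight above the template's origin
- template_large_hole (a point): centre of the template's large through hole (16 mm), on the underside of the plate, 62 mm from the origin towards -x on the centre line
- template_small_hole (a point): centre of the template's small through hole (12 mm), on the underside of the plate, 62 mm from the origin towards +x on the centre line
- tongued_template: the other template, in the other bay: same material, thickness, overall length, width and grip, but both ends step down to a tongue 30 mm wide and 20 mm long, and its holes are 90 mm apart, so it does not fit this jig; origin at the centre of its underside
- rack: low plywood rack, fixed on the bench: origin at the centre of the roof's footprint on the bench, open front towards its -x. Roof 100 mm deep (x), 174 mm wide (y), underside 57 mm and top 65 mm above the bench; 8 mm walls at both sides and in the middle (y = -83, 0, 83 mm), a 30 mm high strip at the back, no floor; the bays are centred on y = -43 and +43 mm
- rack_front (a point): middle of the roof's front edge, on its top: 50 mm from the rack's origin towards its -x. Nothing under the roof can be lifted there: with its grip clear of this edge, the template's rear end is still under the roof until it has been drawn out by about 100 mm in all
- jig: dark steel drilling jig, fixed on the bench: base 180 mm (x) by 82 mm (y), 15 mm thick, origin at the centre of its underside. A fence runs along each long side (130 mm long, inner faces at y = -28 and +28 mm, tops 29 mm above the bench): the template fits between with 3 mm each side, so it cannot be held by its long edges there. A flush brass blank lies in the middle
- jig_large_dowel (a point): foot of the large upright steel dowel (14 mm diameter, 12.5 mm tall with a tapered tip), on its axis at the level of the base's top face, 15 mm above the bench, 62 mm from the jig's origin towards its -x
- jig_small_dowel (a point): foot of the small upright steel dowel (10 mm diameter, 12.5 mm tall with a tapered tip), on its axis at the level of the base's top face, 62 mm from the jig's origin towards its +x. Just beyond this end of the jig, and behind the rack's left side, a fixed heap of trays and boxes reaches 160 mm above the bench and overhangs: carry the template across on the robot's side of it
- jar: bystander: clear jar with an orange lid, 64 mm across, 72 mm tall, origin at the centre of its foot
- thread_spool: bystander: standing wooden thread spool with pale thread, 33 mm across, 58 mm tall, origin at the centre of its foot
- clip_clamp: bystander: black and white clip clamp, 83 mm long, 22 mm wide, 28 mm high, lying on the bench; origin at the centre of its underside

How it is judged (in metres and radians):
On the way, in this order (a step that is already met when the one before it is completed fails the run):
1. the template lies flat on the bench in front of the rack, its grip clear of the roof, and the fingers have let go of it (x of template in the frame of rack below -0.065 m and height (world z) of template below 0.01 m and angle between template's own z axis and vertical below 0.06 rad and contact force between the fingers and template below 0.2 N), for 0.1 s.
2. the template, still held, is down on both dowels (each hole at least 5 mm down over its own dowel) (horizontal distance between template_large_hole and jig_large_dowel below 0.003 m and horizontal distance between template_small_hole and jig_small_dowel below 0.003 m and z of each of template_large_hole, template_small_hole in the frame of jig below 0.0225 m and contact force between the fingers and template above 0.5 N), for 0.1 s.
At the end, for the whole second after the job is handed in: the square-ended template rests flat on the jig (underside within 1.7 mm of the base's top, tilt under 0.03 rad), its large hole within 2.5 mm of the large dowel's axis and its small hole within 2.5 mm of the small dowel's, released and at rest; the tongued template is within 30 mm of where it was (horizontal distance between template_large_hole and jig_large_dowel below 0.0025 m and horizontal distance between template_small_hole and jig_small_dowel below 0.0025 m and z of each of template_large_hole, template_small_hole in the frame of jig below 0.0167 m and angle between template's own z axis and vertical below 0.03 rad and linear speed of template below 0.01 m/s and distance of tongued_template from where it was at the start of the episode below 0.03 m); the robot touches nothing.
It fails at once if the tongued template is moved more than 30 mm (distance of tongued_template from where it was at the start of the episode above 0.03 m).
It fails at once if the jar, the thread spool or the clip clamp is moved more than 30 mm or knocked over (distance of any of jar, thread_spool, clip_clamp from where it was at the start of the episode above 0.03 m or angle between any of jar, thread_spool's own z axis and vertical above 0.6 rad).
It also fails if it takes over 51 s, if anything falls off the work surface, if the arm or the gripper's body presses on something with over 40 N, if the wrist force passes 120 N, or if a joint passes its speed limit or range.

ROBOT

A 6-joint arm with a two-finger parallel gripper is mounted at the origin on a cart in front of the work surface, level with it; the furniture and walls round the work are solid. World frame = base frame: x ahead of the robot, y to its left, z up, the work surface at z = 0. Lengths are in mm, angles in rad, forces in N, time in s.
With the tool pointing down it reaches from about 300 to 775 mm from the base axis. Payload 14.6 kg.
Tool frame: the origin (TCP) lies midway between the tips of the shut fingers; the grasp point (between the pads) lies 19 mm behind it (manip.tcp_to_grasp is the distance from the TCP to the grasp point, in mm); z points along the fingers, x is the direction in which the jaws open and shut, and the axes are right-handed (so a half turn about z gives the same grasp; the last joint's range is limited). The gripper opens to 94 mm and grips with 3 to 60 N. Pads are 16 mm wide; open, the fingers measure 119 mm over their backs; the gripper's body (75 mm by 177 mm) begins 78 mm behind the grasp point.
Start: joints at [1.047, 0.3, 1.521, -0, 1.321, -0.067], TCP at [242.589, 493.599, 205.446] pointing down, gripper open.
Joint ranges: [-3.03, 3.03], [-0.79, 2.21], [0.23, 2.52], [-1.04, 4.18], [0, 3.07], [-2.55, 2.55]. Speed limits (rad/s): [2.22, 2.22, 2.57, 3.14, 3.14, 3.14].

INTERFACE

Orientations are given as [roll, pitch, yaw] about the fixed x, y, z axes, in that order (R = Rz(yaw) Ry(pitch) Rx(roll)).
In Python, from cell import manip gives the robot as it stands.
- The arm moves only by the tool arm_command, never from a script. Its argument "steps" is a list of rows, each a list of 3 entries, a list of its own where there are three numbers: the opening, from 0 (shut) to 1 (fully open), then the shift along the tool's x, y, z in cm, then the turn about the tool's z in rad. A call has 1 to 5 rows; each row shifts and turns the commanded pose from where the row before left it, along the tool's axes as they then stand; what a row does not reach is not made up. A row lasts 1/12 s, in which the tool goes at most 41.7 mm and 7.16 degrees, less where a joint would pass 70% of its speed; a pose out of reach is approached as far as the arm can. A call with a gripper value outside its range is refused whole. The fingers move at their own pace and stop on an object; "force" is the grip in N (left out, the last holds). Time passes only in rows, so rows that do not move let the fingers close. It gives the time, the measured TCP pose, the force and the opening at its end, in the units of the state.
- manip.read_state(): the state, without advancing time (a new reading comes with each control period).
- manip.camera(name): name is "side" or "top"; returns (picture, depth): 384x512x3 uint8, red, green, blue; 384x512 float32, mm along the optical axis (not along the pixel's ray), 0 where there is no reading.
- manip.calibration(name): a dict with "fx", "fy", "cx", "cy" (pixels), "R" (3x3) and "t" (3): a world point X has camera coordinates R X + t. Camera axes: x right, y down, z forward; pixel columns grow to the right and rows downward; lengths in mm; the calibration is good to about 2 mm. A picture is of the moment at which its call begins. calibration takes no time and is no camera call.
- manip.sign_off(): hands the job in, once; it reports no verdict.
The state is a dict: "clock": time; "joints": joint angles; "qd": joint speeds; "effort": joint torques, N m; "eef_pos": TCP position; "eef_rot": TCP orientation; "wrist_force": force on the tool from outside, world axes, zero at the start; "moment": the same for the moment, N m; "finger_gap": finger opening in mm.
Only numpy, scipy, OpenCV 4.12 (cv2) and the standard library are available. Lean on these libraries where they do the work, as an engineer would, in place of code of your own. Each camera call takes 0.05 s, during which the arm holds its last target.

## Working session

There is one attempt and no reset: what is moved stays moved. The work goes in short steps, Python scripts to look and compute and a tool call to move; the robot and the scene stay as the last step left them, time stands still between calls to the robot, and variables do not carry over. Pictures are saved under pics/ and viewed, and the job is handed in when it is done.

Besides the shell and the picture viewer there is one more tool, called after "Request:" by a JSON object that holds its "name" and its "arguments". arm_command: Moves the arm, as the interface text tells. Its arguments: {"type":"object","properties":{"steps":{"type":"array","items":{"type":"array"}},"force":{"type":"number"}},"required":["steps"]}

```bash
mkdir -p pics; cat > h.py <<'E'
import numpy as np, cv2
from cell import manip
def grab(name,tag):
    im,d=manip.camera(name); cv2.imwrite(f'pics/{tag}.png',cv2.cvtColor(im,cv2.COLOR_RGB2BGR)); np.savez(f'pics/{tag}.npz',im=im,d=d); return im,d
def ray(name,u,v,z):
    c=manip.calibration(name);R=np.array(c['R']);t=np.array(c['t'])
    o=-R.T@t; r=R.T@np.array([(u-c['cx'])/c['fx'],(v-c['cy'])/c['fy'],1.])
    return o+r*(z-o[2])/r[2]
def cloud(name,d):
    c=manip.calibration(name);R=np.array(c['R']);t=np.array(c['t'])
    v,u=np.mgrid[:d.shape[0],:d.shape[1]]
    P=np.stack([(u-c['cx'])/c['fx']*d,(v-c['cy'])/c['fy']*d,d],-1)
    P=(P-t)@R; P[d<=0]=np.nan; return P
def proj(name,X):
    c=manip.calibration(name);p=np.array(c['R'])@np.array(X,float)+np.array(c['t']);return p[0]/p[2]*c['fx']+c['cx'],p[1]/p[2]*c['fy']+c['cy']
E
python3 - <<'E'
from h import *
for n in('top','side'):
    grab(n,n+'0'); c=manip.calibration(n); R=np.array(c['R']); print(n,c['fx'],-R.T@np.array(c['t']),R.round(2).tolist())
print(manip.read_state())
E
```

```text
top 459.9592125224142 [ 378.19672535  160.47210784 1247.396379  ] [[0.01, -1.0, 0.01], [-0.99, -0.01, -0.13], [0.13, -0.01, -0.99]]
side 358.9752012516108 [ 251.68587865 -552.39433119  466.77624123] [[0.91, -0.41, -0.02], [-0.21, -0.42, -0.88], [0.36, 0.81, -0.47]]
{'clock': 0.1, 'joints': array([ 1.04738843e+00,  3.00412061e-01,  1.52151317e+00, -4.36750765e-06,
        1.32069631e+00, -6.66035977e-02]), 'qd': array([-0.00155295, -0.00150587, -0.00155488,  0.00227321, -0.00074299,
       -0.00114318]), 'effort': array([ 2.11484650e-03, -5.32649660e+01, -3.53284800e+01,  7.09625054e-02,
        2.34472216e-02, -7.09885126e-05]), 'eef_pos': array([242.48413293, 493.40195976, 204.94744205]), 'eef_rot': array([-3.14152840e+00,  1.02688469e-03,  1.11399314e+00]), 'wrist_force': array([ 0.75004531, -1.06865107,  0.40993391]), 'moment': array([-0.04487935, -0.03546654,  0.04644567]), 'finger_gap': 93.80821290828193}
```

View pics/top0.png

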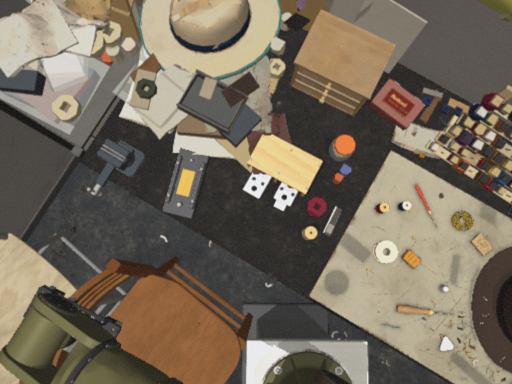

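View pics/side0.png

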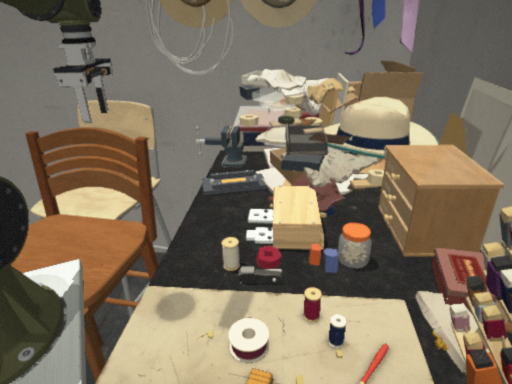

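The top view shows the rack roof near (285,163) with two template ends at (257,185) and (285,195). The jig is at (186,183), the spool at (310,233), the clamp at (332,221) and the jar at (343,148). I'll zoom in.

```bash
python3 - <<'E'
from h import *
im=cv2.imread('pics/top0.png'); a=cv2.resize(im[125:245,150:350],None,fx=4,fy=4,interpolation=cv2.INTER_CUBIC); cv2.imwrite('pics/top0z.png',a)
im=cv2.imread('pics/side0.png'); a=cv2.resize(im[160:290,190:390],None,fx=4,fy=4,interpolation=cv2.INTER_CUBIC); cv2.imwrite('pics/side0z.png',a)
E
```

```text
(no output)
```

View pics/top0z.png

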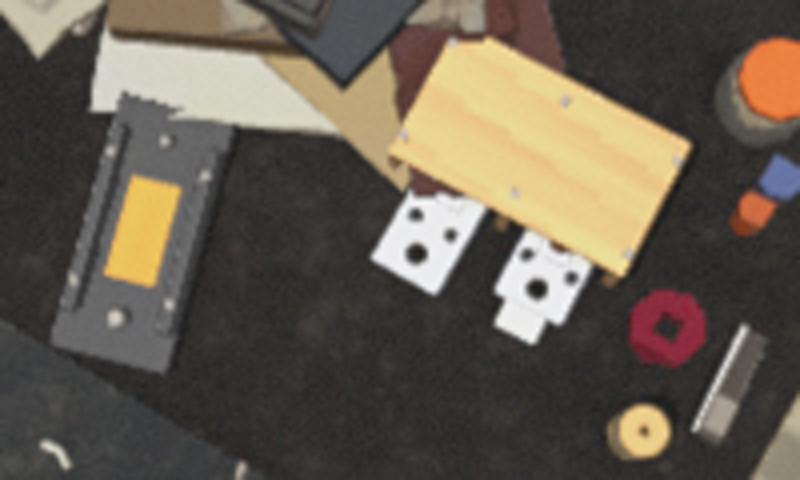

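View pics/side0z.png

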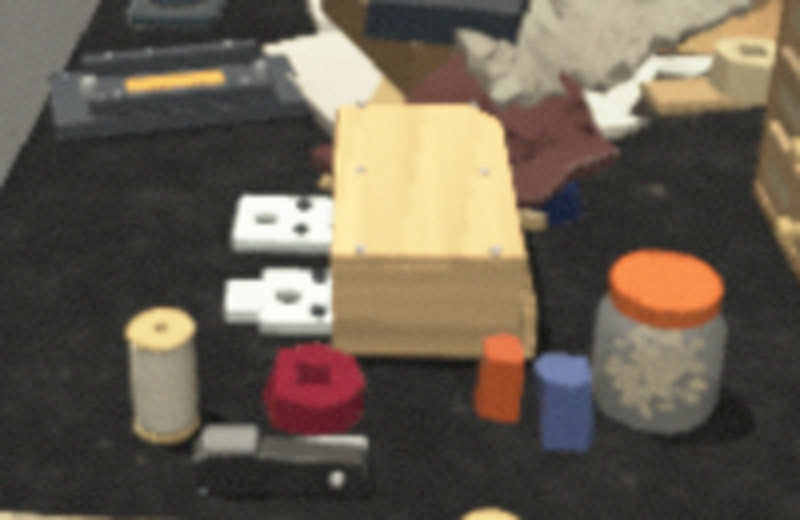

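The square-ended template is in the left bay: its end spans zoom (370,258)–(440,295) and its hole is at (416,253). The dowels are at zoom (117,317), large, and (167,140), small. Now to measure them.

```bash
python3 - <<'E'
from h import *
f=np.load('pics/top0.npz'); im=f['im'].astype(int); d=f['d']
S=lambda u,v:(u/4+150-.375,v/4+125-.375)
mn=im.min(2); mask=(mn>190).astype(np.uint8)
sub=np.zeros_like(mask); sub[170:215,240:272]=mask[170:215,240:272]
n,l,st,c=cv2.connectedComponentsWithStats(sub); print(st[1:])
for z,ps in ((8,[(411,190),(370,258),(437,295),(487,208),(416,253)]),(65,[(452,38),(488,38),(692,147),(625,275),(390,155)]),(27.5,[(117,317),(167,140)]),(15,[(52,342),(166,373),(235,125),(122,95)]),(15,[(130,175),(181,187),(155,286),(104,272)]),(58,[(643,431)]),(72,[(775,80)])):
    print(z,[ray('top',*S(*p),z)[:2].round(1).tolist() for p in ps])
# subpixel lines on upsampled gray
P=cloud('top',d)
for n_,p in (('roof',(540,150)),('jig',(117,345)),('bench',(300,250)),('plate',(430,270)),('brass',(143,230))):
    u,v=S(*p);v=int(v);u=int(u); print(n_,np.nanmedian(P[v-1:v+2,u-1:u+2].reshape(-1,3),0).round(1))
E
```

```text
[[243 173  28  25 349]]
8 [[597.0, 147.2], [549.8, 174.6], [525.0, 128.8], [585.2, 95.1], [553.6, 143.3]]
65 [[689.0, 121.8], [689.4, 98.0], [617.9, -36.1], [532.7, 8.3], [610.0, 161.7]]
27.5 [[505.5, 342.1], [625.8, 312.2]]
15 [[489.4, 386.9], [469.5, 310.0], [639.3, 267.7], [659.2, 345.3]]
15 [[603.8, 338.1], [595.9, 303.4], [528.1, 319.0], [537.2, 353.6]]
58 [[432.2, -3.7]]
72 [[661.8, -89.9]]
roof [615.   65.3  64.5]
jig [490.6 346.3  11.3]
bench [556.3 224.3  -1.4]
plate [542.8 134.    5.1]
brass [566.8 329.5  13.2]
```

```bash
python3 - <<'E'
from h import *
f=np.load('pics/top0.npz'); im=f['im'].astype(np.float32)
up=cv2.resize(im.min(2),None,fx=4,fy=4,interpolation=cv2.INTER_CUBIC)
def toU(p): return (p[:,0]+.5)/4-.5,(p[:,1]+.5)/4-.5
m=np.zeros(up.shape,np.uint8); m[170*4:213*4,240*4:274*4]=(up>130)[170*4:213*4,240*4:274*4]
n,l,st,c=cv2.connectedComponentsWithStats(m); i=1+st[1:,4].argmax()
cs,_=cv2.findContours((l==i).astype(np.uint8),cv2.RETR_CCOMP,cv2.CHAIN_APPROX_NONE)
for cc in cs:
    a=cv2.contourArea(cc); p=cc[:,0].astype(float); u,v=toU(p); W=np.array([ray('top',a_,b_,8.)[:2] for a_,b_ in zip(u,v)])
    if a>2000:
        ax=np.array([.88,-.475]); s=W@ax; t=W@[.475,.88]; fr=s.min()
        for nm,k in(('front',(s<fr+3)),('left',(t>np.percentile(t,97)-4)&(s>fr+6)&(s<fr+50)),('right',(t<t.min()+5)&(s>fr+6)&(s<fr+45))):
            L=cv2.fitLine(W[k].astype(np.float32),cv2.DIST_HUBER,0,.01,.01).ravel(); print(nm,k.sum(),np.arctan2(L[1],L[0]).round(3),L[2:].round(1))
    elif a>60: print('hole',a,W.mean(0).round(1),np.ptp(W,axis=0).round(1))
# roof by colour
hsv=cv2.cvtColor(f['im'],cv2.COLOR_RGB2HSV)
def quad(lo,hi,box,z,nm):
    m=np.zeros(hsv.shape[:2],np.uint8); y0,y1,x0,x1=box; m[y0:y1,x0:x1]=cv2.inRange(hsv,lo,hi)[y0:y1,x0:x1]
    n,l,st,c=cv2.connectedComponentsWithStats(m); i=1+st[1:,4].argmax()
    cs,_=cv2.findContours((l==i).astype(np.uint8),0,cv2.CHAIN_APPROX_NONE); cc=cv2.convexHull(max(cs,key=cv2.contourArea))
    W=np.array([ray('top',*q,z)[:2] for q in cc[:,0].astype(float)],np.float32)
    (c0,sz,an)=cv2.minAreaRect(W); print(nm,np.round(c0,1),np.round(sz,1),np.deg2rad(an).round(3))
quad((12,60,170),(30,170,255),(125,200,240,330),65,'roof')
quad((15,150,150),(30,255,255),(160,205,170,200),15,'brass')
for p in ((150,205),(212,243)): print('edge',ray('top',*p,0)[:2].round(0))
E
```

```text
front 67 1.058 [538.4 154.7]
left 55 -0.507 [572.7 162. ]
right 25 -0.502 [551.1 114.7]
hole 339.0 [553.3 143.2] [14.5 14.3]
hole 103.0 [566.5 120. ] [8.3 7.5]
hole 124.0 [580.  143.9] [8.3 8.9]
roof [618.6  84.5] [211.1 115.2] 1.091
brass [565.7 328.5] [31.1 66.1] 1.344
edge [504. 424.]
edge [404. 254.]
```

```bash
python3 - <<'E'
from h import *
f=np.load('pics/top0.npz'); P=cloud('top',f['d']).reshape(-1,3); P=P[np.isfinite(P).all(1)]
print('max height on 50mm grid, rows x, cols y'); ys=range(-100,600,50); print('      ',*['%4d'%y for y in ys])
for x in range(150,800,50):
    r=[]
    for y in ys:
        k=(abs(P[:,0]-x)<25)&(abs(P[:,1]-y)<25); r.append('%4d'%np.percentile(P[k,2],98) if k.sum()>3 else '   .')
    print('%5d '%x,*r)
E
```

```text
max height on 50mm grid, rows x, cols y
       -100  -50    0   50  100  150  200  250  300  350  400  450  500  550
  150     2    2  240    2    1    1 -129 -128 -127 -127 -128 -127 -128 -129
  200    14   -1 -792 -789 -791 -792 -418  556  573  570  561  544  522  512
  250    15   14   12 -789 -789 -791 -791 -791 -129  535  543  524  511  501
  300    15   15   12    3    2 -791 -789 -790 -789 -129 -128  517  511  344
  350    14   13    2    3    3    2    0 -791 -790 -791 -792  133  135 -793
  400    14    6   57    2    2    3    3    2   -1 -791 -791 -789 -792 -792
  450    16   28   59    2    3    3    3    2   13   12 -790 -792 -790 -790
  500    19   22   23    9    8    3    3    3   29   28   27    1 -790   75
  550    45   28   67   66   62   11    3    2   29   30    3    3   80  118
  600    48   64   68   68   68   67   18    3   29   29    3  112  115  114
  650    74   72   67   68   68  105  142   20   19   28  111  111  115  114
  700    74   48    3   48   95  121  154  157  158  117  118  110    3    2
  750   167    3    3   50   93  158  160  157  158  157  153  151  105    2
```

```bash
cat >> h.py <<'E'
def go(x,y,z,yaw):
    s=manip.read_state();p=s['eef_pos'];w=s['eef_rot'][2];d=np.array([x,y])-p[:2]
    tx=np.array([np.cos(w),np.sin(w)]);ty=np.array([np.sin(w),-np.cos(w)])
    print('pos',p.round(1),'rpy',s['eef_rot'].round(4),'gap',round(s['finger_gap'],1),'F',s['wrist_force'].round(1),'t',round(s['clock'],2))
    print('tool cm',(d@tx/10).round(2),(d@ty/10).round(2),((p[2]-z)/10).round(2),'turn',((w-yaw+np.pi)%(2*np.pi)-np.pi).round(3))
E
python3 -c "
from h import *
go(550.7,144.7,100,1.064)"
```

```text
pos [242.5 493.4 204.9] rpy [-3.1415e+00  1.0000e-03  1.1140e+00] gap 93.8 F [ 0.8 -1.1  0.4] t 0.1
tool cm -17.7 43.04 10.49 turn 0.05
```

Request:
{"name": "arm_command", "arguments": {"steps": [[0.75, [-1.5, 3.6, 0], 0], [0.75, [-1.5, 3.6, 0], 0], [0.75, [-1.5, 3.6, 0], 0], [0.75, [-1.5, 3.6, 0], 0], [0.75, [-1.5, 3.6, 0], 0]]}}

```text
clock: 0.52
eef_pos: [371.8, 345.3, 205.3]
eef_rot: [-3.141, 0.0, 1.114]
wrist_force: [0.6, 0.4, -0.1]
finger_gap: 70.6
```

Request:
{"name": "arm_command", "arguments": {"steps": [[0.75, [-1.5, 3.6, 0], 0], [0.75, [-1.5, 3.6, 0], 0], [0.75, [-1.5, 3.6, 0], 0], [0.75, [-1.5, 3.6, 0], 0], [0.75, [-1.5, 3.6, 1], 0]]}}

```text
clock: 0.93
eef_pos: [501.0, 198.6, 196.8]
eef_rot: [3.14, -0.002, 1.114]
wrist_force: [0.7, -0.4, 0.8]
finger_gap: 70.6
```

Request:
{"name": "arm_command", "arguments": {"steps": [[0.75, [-1.5, 3.5, 2], 0], [0.75, [-1.2, 3.5, 2], 0], [0.75, [0, 0, 3], 0.025], [0.75, [0, 0, 3], 0.025], [0.75, [0, 0, 0], 0]]}}

```text
clock: 1.35
eef_pos: [546.8, 145.1, 90.5]
eef_rot: [-3.135, 0.006, 1.062]
wrist_force: [-0.5, -0.6, -1.2]
finger_gap: 70.8
```

```bash
python3 -c "
from h import *
go(550.7,144.7,2,1.064)
grab('top','top1');grab('side','side1')
a=cv2.imread('pics/side1.png');cv2.imwrite('pics/side1z.png',cv2.resize(a[130:290,150:350],None,fx=3.5,fy=3.5))"
```

```text
pos [546.8 145.1  90.5] rpy [-3.1346  0.0059  1.0617] gap 70.8 F [-0.5 -0.6 -1.2] t 1.35
tool cm 0.16 0.36 8.85 turn -0.002
```

View pics/side1z.png

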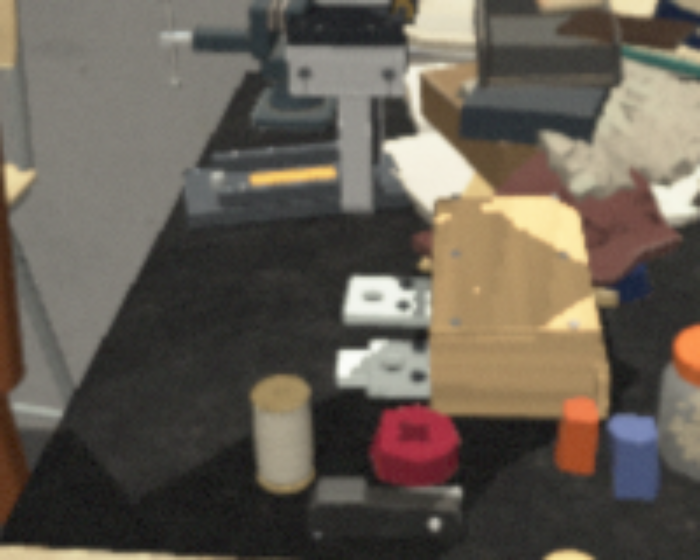

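The gripper is above the square template's end (zoom 390,300), with its fingers down to zoom (357,210).

```bash
python3 -c "
from h import *
go(550.7,144.7,2,1.064)"
```

```text
pos [549.1 146.3  96.4] rpy [-3.1404e+00  1.0000e-03  1.0650e+00] gap 70.5 F [0.2 0.8 1.5] t 1.45
tool cm -0.06 0.21 9.44 turn 0.001
```

Request:
{"name": "arm_command", "arguments": {"steps": [[0.75, [-0.06, 0.2, 3], 0], [0.75, [0, 0, 3], 0], [0.75, [0, 0, 2], 0], [0.75, [0, 0, 1], 0], [0.75, [0, 0, 0], 0]]}}

```text
clock: 1.87
eef_pos: [550.8, 145.1, 6.3]
eef_rot: [-3.141, 0.0, 1.065]
wrist_force: [-0.5, -0.3, 0.3]
finger_gap: 70.1
```

Request:
{"name": "arm_command", "arguments": {"steps": [[0.75, [0, 0, 0.3], 0], [0.75, [0, 0, 0], 0], [0.75, [0, 0, 0], 0]]}}

```text
clock: 2.12
eef_pos: [551.7, 145.0, 4.8]
eef_rot: [3.14, -0.001, 1.064]
wrist_force: [-0.4, -0.6, 0.3]
finger_gap: 70.7
```

Request:
{"name": "arm_command", "arguments": {"force": 20, "steps": [[0.4, [0, 0, 0], 0], [0.4, [0, 0, 0], 0], [0.4, [0, 0, 0], 0], [0.4, [0, 0, 0], 0], [0.4, [0, 0, 0], 0]]}}

```text
clock: 2.53
eef_pos: [551.0, 144.8, 3.6]
eef_rot: [3.141, -0.0, 1.064]
wrist_force: [-1.3, 0.3, 3.7]
finger_gap: 49.3
```

```bash
python3 -c "
from h import *
go(550.7,144.7,2,1.064)
grab('side','side2')
a=cv2.imread('pics/side2.png');cv2.imwrite('pics/side2z.png',cv2.resize(a[130:290,150:350],None,fx=3.5,fy=3.5))"
```

```text
pos [551.  144.8   3.6] rpy [ 3.1413e+00 -3.0000e-04  1.0640e+00] gap 49.3 F [-1.3  0.3  3.7] t 2.53
tool cm -0.02 -0.02 0.16 turn 0.0
```

View pics/side2z.png

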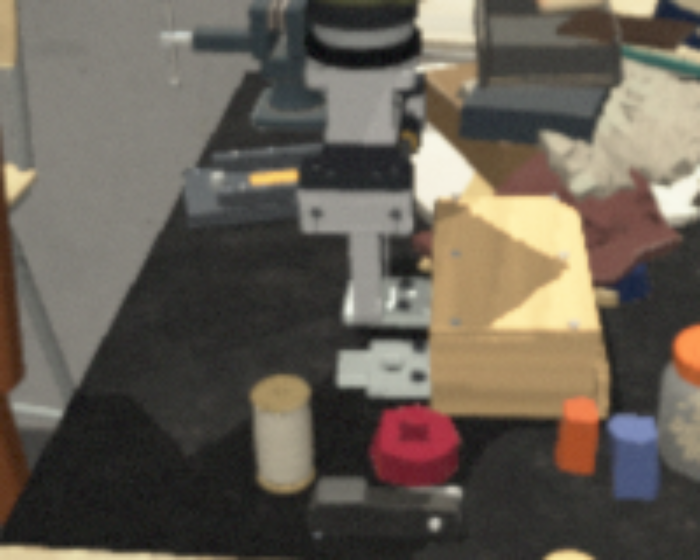

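The fingers hold the template end (gap 49.3 mm). I'll draw it out along -y of the tool.

Request:
{"name": "arm_command", "arguments": {"force": 30, "steps": [[0.4, [0, -0.5, 0], 0], [0.4, [0, -1.2, 0], 0], [0.4, [0, -1.5, 0], 0], [0.4, [0, -1.5, 0], 0], [0.4, [0, -1.5, 0], 0]]}}

```text
clock: 3.0
eef_pos: [496.5, 175.1, 3.6]
eef_rot: [3.14, -0.001, 1.064]
wrist_force: [2.8, -2.1, 2.1]
finger_gap: 49.5
```

Request:
{"name": "arm_command", "arguments": {"steps": [[0.4, [0, -1.5, 0], 0], [0.4, [0, -1.5, 0], 0], [0.4, [0, -1.5, 0], 0], [0.4, [0, -1.0, 0], 0], [0.4, [0, -0.3, 0], 0]]}}

```text
clock: 3.42
eef_pos: [445.3, 203.6, 3.6]
eef_rot: [3.141, -0.0, 1.065]
wrist_force: [3.1, -2.2, 1.3]
finger_gap: 49.6
```

Request:
{"name": "arm_command", "arguments": {"steps": [[0.4, [0, 0, 0], 0], [0.75, [0, 0, 0], 0], [0.75, [0, 0, 0], 0], [0.75, [0, 0, 0], 0], [0.75, [0, 0, 0], 0]]}}

```text
clock: 3.83
eef_pos: [446.0, 202.7, 3.0]
eef_rot: [-3.141, 0.0, 1.064]
wrist_force: [-0.2, -0.1, 0.8]
finger_gap: 69.6
```

Request:
{"name": "arm_command", "arguments": {"steps": [[0.75, [0, 0, -2], 0], [0.75, [0, 0, -4], 0], [0.75, [0, 0, -4], 0], [0.75, [0, -3, -4], 0], [0.75, [0, -3, 0], 0]]}}

```text
clock: 4.25
eef_pos: [400.3, 230.4, 142.3]
eef_rot: [3.136, -0.007, 1.062]
wrist_force: [0.5, 1.7, 0.4]
finger_gap: 70.8
```

```bash
python3 -c "
from h import *
go(550.7,144.7,2,1.064)
grab('side','side3');grab('top','top3')
a=cv2.imread('pics/side3.png');cv2.imwrite('pics/side3z.png',cv2.resize(a[130:290,150:350],None,fx=3.5,fy=3.5))
a=cv2.imread('pics/top3.png');cv2.imwrite('pics/top3z.png',cv2.resize(a[125:275,150:350],None,fx=3.5,fy=3.5))"
```

```text
pos [400.3 230.4 142.3] rpy [ 3.1364 -0.0072  1.0617] gap 70.8 F [0.5 1.7 0.4] t 4.25
tool cm -0.15 17.3 14.03 turn -0.002
```

View pics/side3z.png

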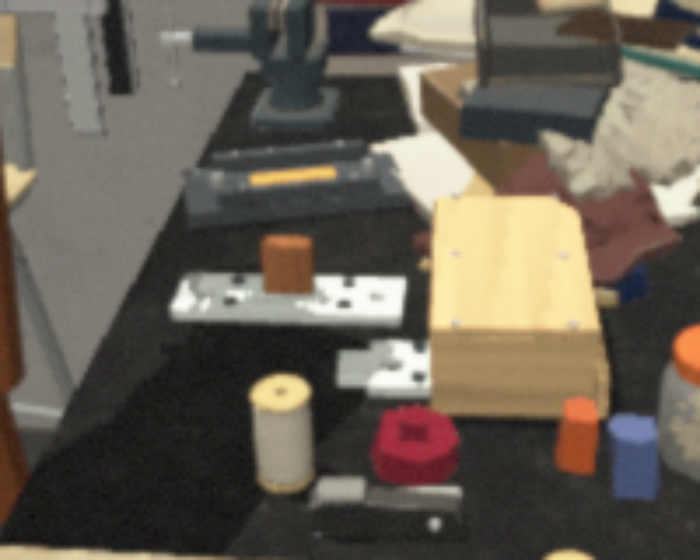

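View pics/top3z.png

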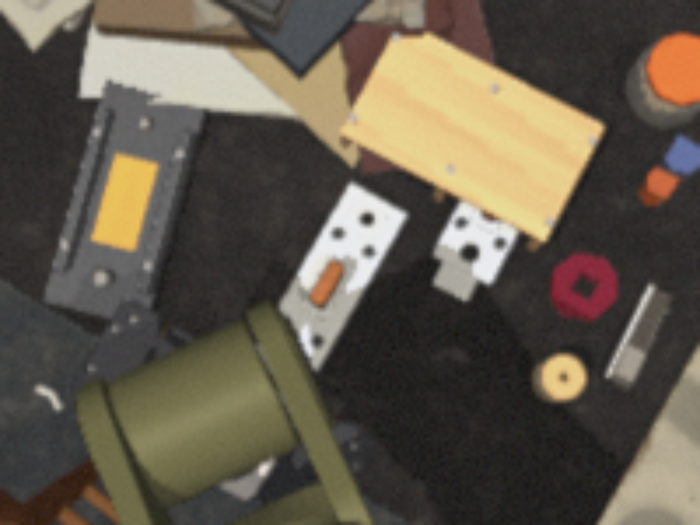

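The template lies flat on the bench in front of the rack with nothing touching it. Its bar is at top-zoom (326,283) and its small hole at about (367,219). Next I'll measure its pose.

```bash
python3 - <<'E'
from h import *
f=np.load('pics/top3.npz'); im=f['im']
up=cv2.resize(im.astype(np.float32).min(2),None,fx=4,fy=4,interpolation=cv2.INTER_CUBIC)
m=np.zeros(up.shape,np.uint8); b=(175*4,232*4,228*4,268*4); m[b[0]:b[1],b[2]:b[3]]=(up>105)[b[0]:b[1],b[2]:b[3]]
n,l,st,c=cv2.connectedComponentsWithStats(m); i=1+st[1:,4].argmax()
cs,_=cv2.findContours((l==i).astype(np.uint8),cv2.RETR_CCOMP,cv2.CHAIN_APPROX_NONE)
ax=np.array([.875,-.484]);nr=np.array([.484,.875])
for cc in cs:
    a=cv2.contourArea(cc); p=cc[:,0]; W=np.array([ray('top',(q[0]+.5)/4-.5,(q[1]+.5)/4-.5,8.)[:2] for q in p])
    if a>3000:
        s=W@ax;t=W@nr;fr=s.max()
        for nm,k in(('rear',s>fr-3),('left',(t>t.max()-4)&(s<fr-6)&(s>fr-60)),('right',(t<t.min()+4)&(s<fr-6)&(s>fr-100))):
            L=cv2.fitLine(W[k].astype(np.float32),cv2.DIST_HUBER,0,.01,.01).ravel(); print(nm,k.sum(),np.arctan2(L[1],L[0]).round(3),L[2:].round(1),'s',(L[2:]@ax).round(1),'t',(L[2:]@nr).round(1))
    elif a>60: print('hole',a,W.mean(0).round(1),np.ptp(W,axis=0).round(1),'s,t',(W.mean(0)@ax).round(1),(W.mean(0)@nr).round(1))
hsv=cv2.cvtColor(im,cv2.COLOR_RGB2HSV); g=cv2.inRange(hsv,(5,110,90),(18,255,255)); q=np.zeros_like(g); q[190:220,232:256]=g[190:220,232:256]
cs,_=cv2.findContours(q,0,cv2.CHAIN_APPROX_NONE); cc=max(cs,key=cv2.contourArea)
W=np.array([ray('top',*p,52)[:2] for p in cc[:,0].astype(float)],np.float32); print('bar',[np.round(v,1) for v in cv2.minAreaRect(W)])
print('dead reckon centre s,t',np.array([502.5,171])@ax,np.array([502.5,171])@nr)
E
```

```text
rear 70 1.06 [572.  129.8] s 437.7 t 390.4
left 69 -0.508 [557.4 170.5] s 405.2 t 419.0
right 119 -0.531 [508.5 138.1] s 378.1 t 367.0
hole 132.5 [460.5 178.2] [10.1  8.1] s,t 316.6 378.8
hole 1206.5 [504.2 171.2] [37.6 27.5] s,t 358.3 393.9
hole 68.0 [530.4 139.4] [6.2 6.8] s,t 396.7 378.7
hole 78.0 [544.4 163.6] [6.9 6.8] s,t 397.1 406.7
hole 140.0 [555.8 141. ] [9.  9.5] s,t 418.1 392.4
bar [array([500.4, 170.8]), array([12.1, 32.8]), np.float64(59.9)]
dead reckon centre s,t 356.9235 392.835
```

```bash
python3 -c "
from h import *
go(502.5,171,18,1.063)"
```

```text
pos [396.2 230.8 137.8] rpy [ 3.1407e+00 -1.8000e-03  1.0655e+00] gap 70.3 F [-0.7 -0.4 -0.1] t 4.35
tool cm -0.09 12.2 11.98 turn 0.003
```

Request:
{"name": "arm_command", "arguments": {"steps": [[0.5, [0, 3, 0], 0], [0.5, [0, 3, 0], 0], [0.5, [0, 3, 0], 0], [0.5, [0, 3, 0], 0], [0.5, [-0.09, 0.2, 2], 0]]}}

```text
clock: 4.77
eef_pos: [508.9, 167.5, 118.5]
eef_rot: [3.137, -0.003, 1.061]
wrist_force: [0.3, 0.6, 0.6]
finger_gap: 47.3
```

Request:
{"name": "arm_command", "arguments": {"steps": [[0.5, [0, 0, 2], 0], [0.5, [0, 0, 1], 0], [0.5, [0, 0, 0], 0], [0.5, [0, 0, 0], 0]]}}

```text
clock: 5.1
eef_pos: [504.0, 169.6, 86.5]
eef_rot: [-3.141, 0.001, 1.064]
wrist_force: [0.6, 0.1, -0.3]
finger_gap: 47.1
```

```bash
python3 -c "
from h import *
go(502.5,171,18,1.063)
grab('side','side4')
go(502.5,171,18,1.063)
a=cv2.imread('pics/side4.png');cv2.imwrite('pics/side4z.png',cv2.resize(a[130:290,150:350],None,fx=3.5,fy=3.5))"
```

```text
pos [504.  169.6  86.5] rpy [-3.1409e+00  6.0000e-04  1.0642e+00] gap 47.1 F [ 0.6  0.1 -0.3] t 5.1
tool cm 0.05 -0.2 6.85 turn 0.001
pos [504.4 169.8  87.3] rpy [ 3.1411e+00 -4.0000e-04  1.0643e+00] gap 46.9 F [-0.4 -0.1 -0.2] t 5.15
tool cm 0.01 -0.22 6.93 turn 0.001
```

View pics/side4z.png

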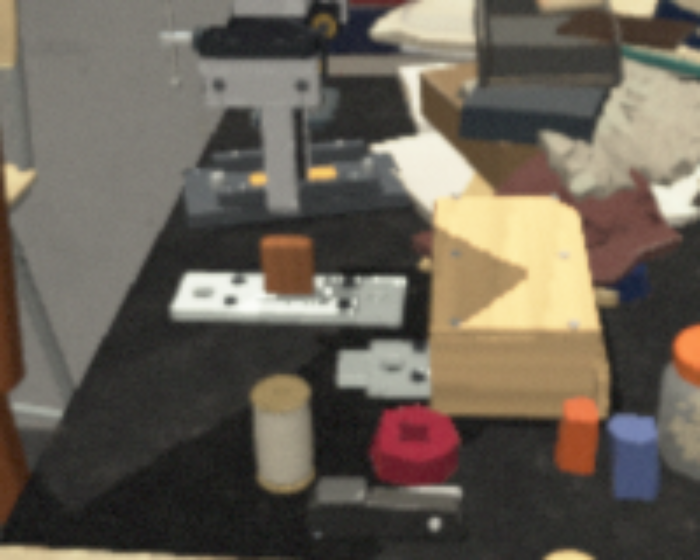

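The fingers hang directly over the bar (zoom 285,265). I'll descend 6.9 cm with a 2 mm trim, then grip.

Request:
{"name": "arm_command", "arguments": {"steps": [[0.5, [0, -0.2, 2.4], 0], [0.5, [0, 0, 2.4], 0], [0.5, [0, 0, 1.6], 0], [0.5, [0, 0, 0.5], 0], [0.5, [0, 0, 0], 0]]}}

```text
clock: 5.57
eef_pos: [502.3, 170.8, 17.6]
eef_rot: [-3.141, 0.0, 1.064]
wrist_force: [-0.4, -0.4, 0.1]
finger_gap: 47.3
```

Request:
{"name": "arm_command", "arguments": {"force": 30, "steps": [[0.5, [0, 0, 0], 0], [0.05, [0, 0, 0], 0], [0.05, [0, 0, 0], 0], [0.05, [0, 0, 0], 0], [0.05, [0, 0, 0], 0]]}}

```text
clock: 5.98
eef_pos: [502.6, 170.7, 18.1]
eef_rot: [3.141, -0.001, 1.064]
wrist_force: [-0.4, -0.2, -0.8]
finger_gap: 23.8
```

Request:
{"name": "arm_command", "arguments": {"steps": [[0.05, [0, 0, 0], 0], [0.05, [0, 0, 0], 0], [0.05, [0, 0, -0.5], 0], [0.05, [0, 0, -1], 0], [0.05, [0, 0, 0], 0]]}}

```text
clock: 6.4
eef_pos: [503.1, 170.8, 34.4]
eef_rot: [3.14, -0.001, 1.064]
wrist_force: [0.8, 0.1, -1.7]
finger_gap: 13.8
```

```bash
python3 -c "
from h import *
go(502.5,171,18,1.063)"
```

```text
pos [503.1 170.8  34.4] rpy [ 3.1401e+00 -1.3000e-03  1.0640e+00] gap 13.8 F [ 0.8  0.1 -1.7] t 6.4
tool cm -0.01 -0.06 1.64 turn 0.001
```

```bash
python3 -c "
from h import *
go(455,197,78,1.064)
go(475,310,78,1.064);go(520,335,78,1.327)"
```

```text
pos [503.1 170.8  34.4] rpy [ 3.1401e+00 -1.3000e-03  1.0640e+00] gap 13.8 F [ 0.8  0.1 -1.7] t 6.4
tool cm -0.04 -5.47 -4.36 turn -0.0
pos [503.1 170.8  34.4] rpy [ 3.1401e+00 -1.3000e-03  1.0640e+00] gap 13.8 F [ 0.8  0.1 -1.7] t 6.4
tool cm 10.81 -9.21 -4.36 turn -0.0
pos [503.1 170.8  34.4] rpy [ 3.1401e+00 -1.3000e-03  1.0640e+00] gap 13.8 F [ 0.8  0.1 -1.7] t 6.4
tool cm 15.18 -6.49 -4.36 turn -0.263
```

Request:
{"name": "arm_command", "arguments": {"steps": [[0.05, [0, -0.5, -1.5], 0], [0.05, [0, -1, -1.5], 0], [0.05, [0, -1.5, -1.4], 0], [0.05, [0, -1.5, 0], 0], [0.05, [0.5, -1, 0], 0]]}}

```text
clock: 6.82
eef_pos: [455.9, 202.0, 77.4]
eef_rot: [3.141, -0.001, 1.064]
wrist_force: [0.5, -0.5, -3.4]
finger_gap: 13.7
```

Request:
{"name": "arm_command", "arguments": {"steps": [[0.05, [1.5, -0.7, 0], 0], [0.05, [2, -0.7, 0], 0], [0.05, [2, -0.7, 0], 0], [0.05, [2, -0.7, 0], 0], [0.05, [1.5, -0.7, 0], 0]]}}

```text
clock: 7.23
eef_pos: [469.9, 299.0, 76.2]
eef_rot: [-3.141, 0.0, 1.064]
wrist_force: [0.3, 0.6, -2.7]
finger_gap: 13.7
```

Request:
{"name": "arm_command", "arguments": {"steps": [[0.05, [1.2, -0.3, 0], -0.04], [0.05, [1, 0, 0], -0.05], [0.05, [1, 0, 0], -0.05], [0.05, [0.5, 0, 0], -0.05], [0.05, [0, 0, 0], -0.05]]}}

```text
clock: 7.65
eef_pos: [483.3, 333.2, 76.0]
eef_rot: [-3.141, 0.0, 1.307]
wrist_force: [-0.2, -0.8, -3.0]
finger_gap: 13.7
```

Request:
{"name": "arm_command", "arguments": {"steps": [[0.05, [0, 0, 0], -0.023], [0.05, [0, 0, 0], 0]]}}

```text
clock: 7.82
eef_pos: [483.1, 332.2, 76.2]
eef_rot: [-3.141, 0.001, 1.328]
wrist_force: [-0.3, 0.3, -1.4]
finger_gap: 14.0
```

```bash
python3 -c "
from h import *
go(565.7,327.2,78,1.327)"
```

```text
pos [483.1 332.2  76.2] rpy [-3.1411e+00  5.0000e-04  1.3277e+00] gap 14.0 F [-0.3  0.3 -1.4] t 7.82
tool cm 1.51 8.13 -0.18 turn 0.001
```

Request:
{"name": "arm_command", "arguments": {"steps": [[0.05, [0.4, 1.5, 0], 0], [0.05, [0.4, 2, 0], 0], [0.05, [0.4, 2, 0], 0], [0.05, [0.3, 1.5, 0], 0], [0.05, [0, 1.1, 0], 0]]}}

```text
clock: 8.23
eef_pos: [566.7, 326.9, 76.3]
eef_rot: [3.142, -0.0, 1.325]
wrist_force: [-0.5, -0.2, -2.5]
finger_gap: 13.7
```

Request:
{"name": "arm_command", "arguments": {"steps": [[0.05, [0, 0, 1], 0], [0.05, [0, 0, 1], 0], [0.05, [0, 0, 0], 0]]}}

```text
clock: 8.48
eef_pos: [563.6, 326.5, 53.3]
eef_rot: [-3.138, 0.003, 1.326]
wrist_force: [0.0, -0.0, -3.1]
finger_gap: 13.5
```

```bash
python3 -c "
from h import *
grab('side','side5');grab('top','top5')
go(565.7,327.2,56,1.327)
a=cv2.imread('pics/side5.png');cv2.imwrite('pics/side5z.png',cv2.resize(a[130:230,180:320],None,fx=5,fy=5,interpolation=2))
a=cv2.imread('pics/top5.png');cv2.imwrite('pics/top5z.png',cv2.resize(a[130:240,140:260],None,fx=5,fy=5,interpolation=2))"
```

```text
pos [564.5 327.1  55.7] rpy [-3.1401e+00  1.2000e-03  1.3271e+00] gap 13.6 F [-0.5 -0.7 -2.9] t 8.58
tool cm 0.04 0.12 -0.03 turn 0.0
```

View pics/side5z.png

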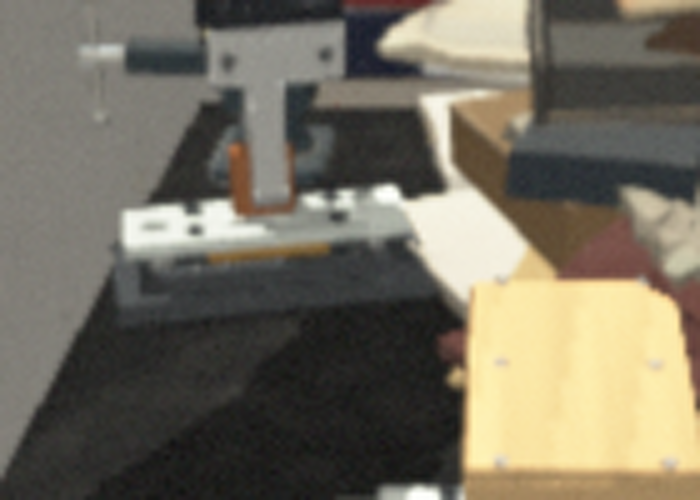

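View pics/top5z.png

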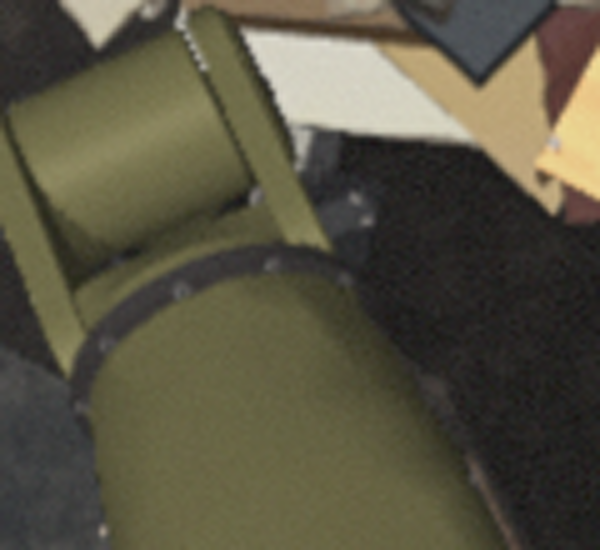

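The arm hides the top view. In the side view the template hovers over the jig, with its large hole at zoom (155,226) and its near-left corner at about (122,212). I'll check the alignment with the side camera.

```bash
python3 - <<'E'
from h import *
a=cv2.imread('pics/side5.png');cv2.imwrite('pics/s5a.png',cv2.resize(a[155:200,198:268],None,fx=11,fy=11,interpolation=cv2.INTER_CUBIC))
a=cv2.imread('pics/side0.png');cv2.imwrite('pics/s0a.png',cv2.resize(a[155:200,198:268],None,fx=11,fy=11,interpolation=cv2.INTER_CUBIC))
Z=lambda p:((np.array(p)-[198,155]+.5)*11-.5).round(0).tolist()
for n,X in (('Ldowel tip',(505.5,342.1,27.5)),('Sdowel tip',(625.8,312.2,27.5)),('Lhole exp',(504.3,342.1,45.7)),('Shole exp',(624.7,312.2,45.7))): print(n,Z(proj('side',X)))
E
```

```text
Ldowel tip [168.0, 269.0]
Sdowel tip [640.0, 224.0]
Lhole exp [157.0, 206.0]
Shole exp [635.0, 161.0]
```

View pics/s5a.png

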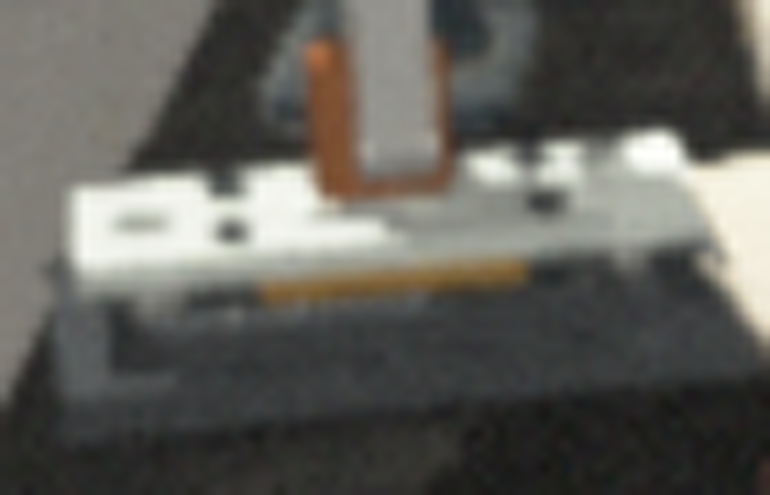

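View pics/s0a.png

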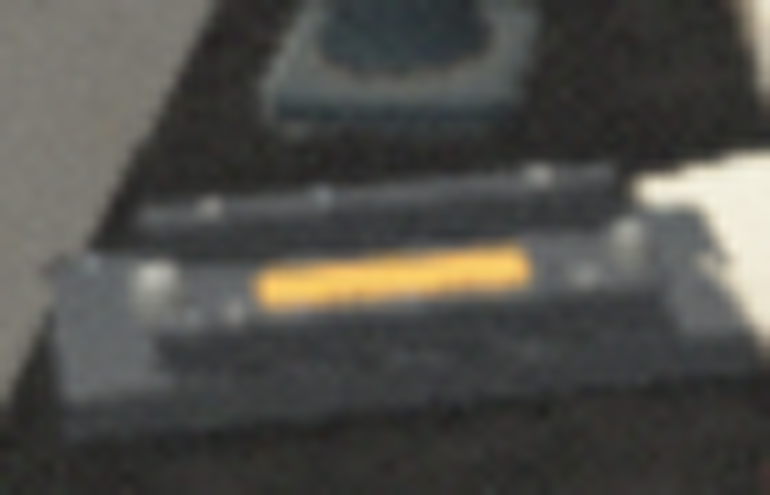

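```bash
python3 - <<'E'
from h import *
s=manip.read_state(); print(s['eef_pos'].round(1),s['eef_rot'].round(4))
grab('side','side6')
go(565.7,327.2,56,1.327)
a=cv2.imread('pics/side6.png');cv2.imwrite('pics/s6a.png',cv2.resize(a[155:200,198:268],None,fx=11,fy=11,interpolation=cv2.INTER_CUBIC))
Z=lambda p:((np.array(p)-[198,155]+.5)*11-.5).round(0).tolist()
p=s['eef_pos']; w=s['eef_rot'][2]-np.pi/2; ex=np.array([np.cos(w),np.sin(w),0]);ey=np.array([-ex[1],ex[0],0])
o=np.array([p[0],p[1],p[2]-18])
for n,l in (('Lhole',(-62,0,8)),('Shole',(62,0,8)),('NR',(-80,-25,8)),('NL',(-80,25,8)),('FR',(80,-25,8)),('FL',(80,25,8)),('gripNR',(-18,-7,52)),('NRbot',(-80,-25,0))):
    print(n,Z(proj('side',o+l[0]*ex+l[1]*ey+[0,0,l[2]])))
E
```

```text
[564.5 327.1  55.7] [-3.1401e+00  1.2000e-03  1.3271e+00]
pos [564.9 327.3  56.4] rpy [-3.1411e+00  3.0000e-04  1.3272e+00] gap 13.8 F [ 0.2 -0.3 -2.5] t 8.63
tool cm 0.01 0.08 0.04 turn 0.0
Lhole [157.0, 206.0]
Shole [635.0, 162.0]
NR [92.0, 254.0]
NL [82.0, 174.0]
FR [721.0, 194.0]
FL [685.0, 118.0]
gripNR [321.0, 42.0]
NRbot [95.0, 283.0]
```

View pics/s6a.png

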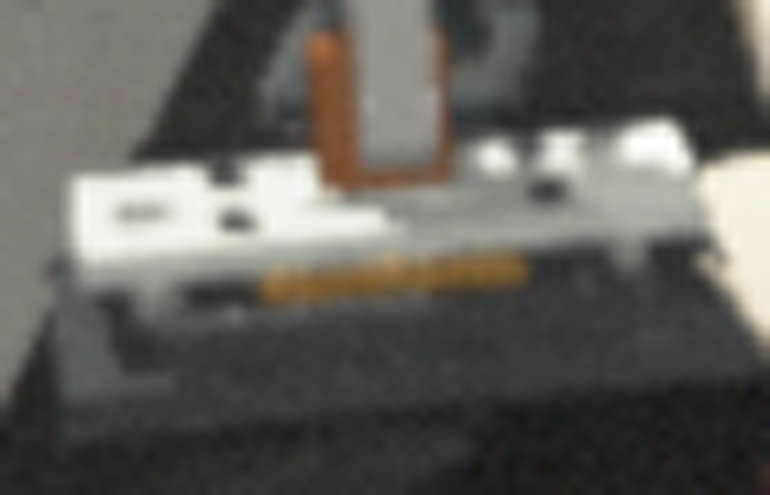

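The hole's offset from its prediction matches the dowels' offset (about -12 px in both), so along the jig they agree to about 0.5 mm. Now I'll lower it gradually and watch the force.

Request:
{"name": "arm_command", "arguments": {"steps": [[0.05, [0, 0.08, 0.4], 0], [0.05, [0, 0, 0.5], 0], [0.05, [0, 0, 0.2], 0], [0.05, [0, 0, 0], 0]]}}

```text
clock: 8.97
eef_pos: [566.0, 326.8, 44.8]
eef_rot: [-3.141, 0.001, 1.327]
wrist_force: [0.0, 0.1, -2.9]
finger_gap: 14.4
```

Request:
{"name": "arm_command", "arguments": {"steps": [[0.05, [0, 0, 0.15], 0], [0.05, [0, 0, 0.15], 0], [0.05, [0, 0, 0], 0]]}}

```text
clock: 9.22
eef_pos: [566.5, 327.2, 42.8]
eef_rot: [3.141, -0.001, 1.327]
wrist_force: [-0.4, 1.2, -1.7]
finger_gap: 13.8
```

```bash
python3 -c "
from h import *
go(565.7,327.2,33,1.327); print(manip.read_state()['moment'])"
```

```text
pos [566.5 327.2  42.8] rpy [ 3.1410e+00 -8.0000e-04  1.3271e+00] gap 13.8 F [-0.4  1.2 -1.7] t 9.22
tool cm -0.02 -0.08 0.98 turn 0.0
[ 0.36118149 -0.14966485  0.03922533]
```

Request:
{"name": "arm_command", "arguments": {"steps": [[0.05, [0, 0, 0.1], 0], [0.05, [0, 0, 0.1], 0], [0.05, [0, 0, 0], 0]]}}

```text
clock: 9.47
eef_pos: [566.8, 327.7, 41.5]
eef_rot: [3.14, -0.002, 1.327]
wrist_force: [-0.9, 5.7, 2.9]
finger_gap: 13.7
```

Request:
{"name": "arm_command", "arguments": {"steps": [[0.05, [0, 0, 0.1], 0], [0.05, [0, 0, 0.1], 0], [0.05, [0, 0, 0], 0]]}}

```text
clock: 9.72
eef_pos: [566.7, 328.1, 39.2]
eef_rot: [3.14, -0.003, 1.327]
wrist_force: [1.2, 8.1, 0.4]
finger_gap: 13.7
```

```bash
python3 -c "
from h import *
grab('side','side7')
go(565.7,327.2,33,1.327); print(manip.read_state()['moment'])
a=cv2.imread('pics/side7.png');cv2.imwrite('pics/s7a.png',cv2.resize(a[155:200,198:268],None,fx=11,fy=11,interpolation=cv2.INTER_CUBIC))"
```

```text
pos [566.7 328.1  39.3] rpy [ 3.1403e+00 -2.7000e-03  1.3273e+00] gap 14.0 F [0.5 8.9 0.3] t 9.77
tool cm -0.11 -0.08 0.63 turn 0.0
[ 1.72946146 -0.34860873  0.10262595]
```

View pics/s7a.png

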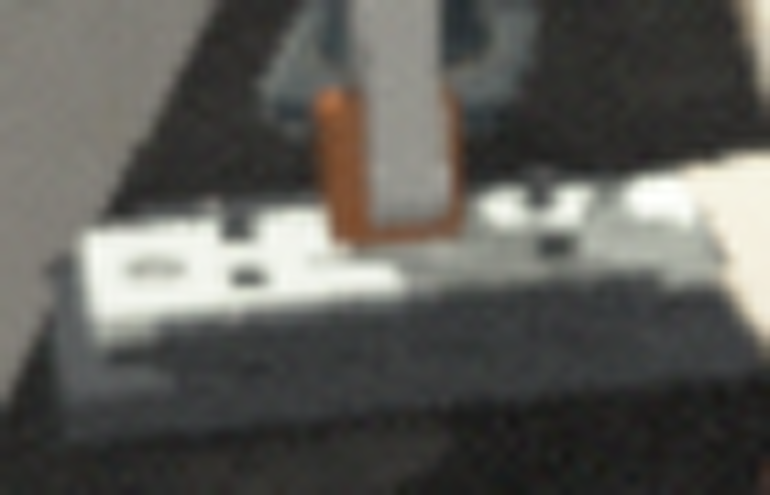

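The template is on the dowel tapers and being pushed about 9 N towards +y. I'll relieve that with a small shift along +x of the tool.

Request:
{"name": "arm_command", "arguments": {"steps": [[0.05, [0.08, 0, 0], 0], [0.05, [0.06, 0, 0], 0], [0.05, [0, 0, 0], 0], [0.05, [0, 0, 0], 0]]}}

```text
clock: 10.1
eef_pos: [566.6, 328.3, 38.5]
eef_rot: [-3.142, -0.0, 1.327]
wrist_force: [1.2, 3.3, -1.5]
finger_gap: 14.0
```

```bash
python3 -c "
from h import *
go(565.7,327.2,33,1.327); print(manip.read_state()['moment'])"
```

```text
pos [566.6 328.3  38.5] rpy [-3.1415e+00 -1.0000e-04  1.3270e+00] gap 14.0 F [ 1.2  3.3 -1.5] t 10.1
tool cm -0.13 -0.06 0.55 turn 0.0
[ 0.70903457 -0.19647129  0.08569416]
```

Relieved. The template is free in the vertical direction, so I'll keep lowering.

Request:
{"name": "arm_command", "arguments": {"steps": [[0.05, [0.05, 0, 0.1], 0], [0.05, [0, 0, 0.1], 0], [0.05, [0, 0, 0], 0]]}}

```text
clock: 10.35
eef_pos: [566.6, 328.5, 36.1]
eef_rot: [-3.141, 0.001, 1.327]
wrist_force: [1.0, 1.5, -2.6]
finger_gap: 14.0
```

Request:
{"name": "arm_command", "arguments": {"steps": [[0.05, [0, 0, 0.1], 0], [0.05, [0, 0, 0.1], 0], [0.05, [0, 0, 0], 0]]}}

```text
clock: 10.6
eef_pos: [566.7, 328.5, 34.2]
eef_rot: [-3.141, 0.0, 1.327]
wrist_force: [0.5, -0.0, -3.5]
finger_gap: 13.9
```

```bash
python3 -c "
from h import *
go(565.7,327.2,33,1.327); print(manip.read_state()['moment'])"
```

```text
pos [566.7 328.5  34.2] rpy [-3.1413e+00  5.0000e-04  1.3269e+00] gap 13.9 F [ 0.5 -0.  -3.5] t 10.6
tool cm -0.15 -0.06 0.12 turn -0.0
[ 0.15949385 -0.09354169  0.05739871]
```

Request:
{"name": "arm_command", "arguments": {"steps": [[0.05, [0, 0, 0.1], 0], [0.05, [0, 0, 0.05], 0], [0.05, [0, 0, 0], 0], [0.05, [0, 0, 0], 0]]}}

```text
clock: 10.93
eef_pos: [566.7, 328.7, 33.0]
eef_rot: [-3.141, 0.0, 1.327]
wrist_force: [-1.0, 0.4, -3.8]
finger_gap: 13.8
```

```bash
python3 -c "
from h import *
grab('side','side8')
go(565.7,327.2,33,1.327); print(manip.read_state()['moment'])
a=cv2.imread('pics/side8.png');cv2.imwrite('pics/s8a.png',cv2.resize(a[155:200,198:268],None,fx=11,fy=11,interpolation=cv2.INTER_CUBIC))"
```

```text
pos [566.7 328.7  33. ] rpy [-3.1414e+00  2.0000e-04  1.3270e+00] gap 13.9 F [-0.5  0.2 -2.7] t 10.98
tool cm -0.17 -0.06 0.0 turn -0.0
[0.04884368 0.02467185 0.02099113]
```

View pics/s8a.png

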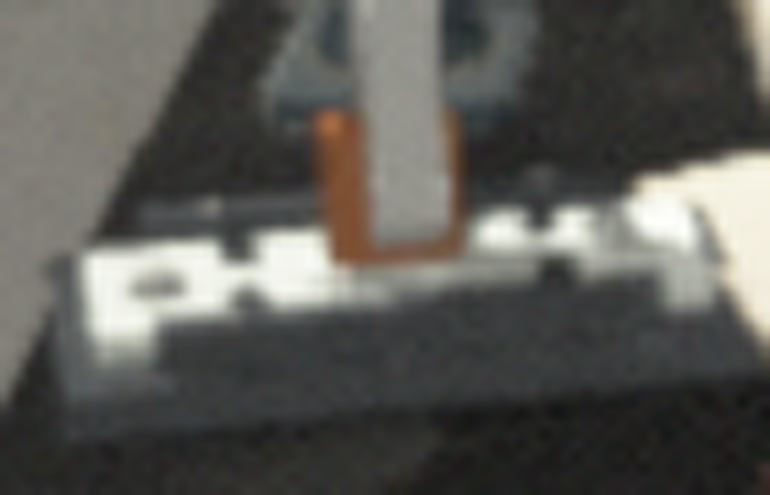

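The plate is nearly seated between the fences and its weight is still on the gripper. I'll go on down to contact.

Request:
{"name": "arm_command", "arguments": {"steps": [[0.05, [0, 0, 0.05], 0], [0.05, [0, 0, 0.05], 0], [0.05, [0, 0, 0], 0], [0.05, [0, 0, 0], 0]]}}

```text
clock: 11.32
eef_pos: [566.8, 328.7, 32.8]
eef_rot: [3.141, 0.0, 1.327]
wrist_force: [-4.8, -3.1, 5.9]
finger_gap: 13.9
```

Request:
{"name": "arm_command", "arguments": {"steps": [[0.05, [0, 0, 0.05], 0], [0.05, [0, 0, 0], 0], [0.05, [0, 0, 0], 0]]}}

```text
clock: 11.57
eef_pos: [566.8, 328.7, 32.9]
eef_rot: [3.141, -0.0, 1.327]
wrist_force: [-7.7, -4.4, 9.9]
finger_gap: 13.9
```

It bottomed at TCP z 32.9 mm (33 expected). I'll release it and withdraw.

Request:
{"name": "arm_command", "arguments": {"steps": [[0.05, [0, 0, -0.1], 0], [0.05, [0, 0, 0], 0], [0.35, [0, 0, 0], 0], [0.35, [0, 0, 0], 0], [0.35, [0, 0, 0], 0]]}}

```text
clock: 11.98
eef_pos: [566.8, 328.8, 32.6]
eef_rot: [3.141, -0.0, 1.327]
wrist_force: [-0.2, -0.5, -0.3]
finger_gap: 30.4
```

Request:
{"name": "arm_command", "arguments": {"steps": [[0.35, [0, 0, 0], 0], [0.35, [0, 0, -1], 0], [0.35, [0, 0, -2], 0], [0.35, [0, 0, -3], 0], [0.35, [0, 0, -3], 0]]}}

```text
clock: 12.4
eef_pos: [566.4, 328.6, 123.9]
eef_rot: [-3.141, 0.001, 1.327]
wrist_force: [-0.7, 0.2, 0.1]
finger_gap: 32.7
```

Request:
{"name": "arm_command", "arguments": {"steps": [[0.35, [0, -2, -2], 0], [0.35, [0, -3.5, 0], 0], [0.35, [0, -3.5, 0], 0], [0.35, [0, -3.5, 0], 0], [0.35, [0, -3.5, 0], 0]]}}

```text
clock: 12.82
eef_pos: [410.0, 367.4, 143.5]
eef_rot: [3.141, -0.001, 1.327]
wrist_force: [0.2, 0.5, 0.3]
finger_gap: 33.0
```

Request:
{"name": "arm_command", "arguments": {"steps": [[0.35, [-3, -1, 0], 0], [0.35, [-3, -1, 0], 0], [0.35, [-3, 0, 0], 0], [0.35, [-3, 0, 0], 0], [0.35, [-3, 0, 0], 0]]}}

```text
clock: 13.23
eef_pos: [355.3, 225.6, 143.3]
eef_rot: [3.141, -0.001, 1.328]
wrist_force: [0.9, -0.5, 0.4]
finger_gap: 32.7
```

Request:
{"name": "arm_command", "arguments": {"steps": [[0.35, [-3, 0, 0], 0], [0.35, [0, 0, 0], 0], [0.35, [0, 0, 0], 0]]}}

```text
clock: 13.48
eef_pos: [348.9, 196.9, 143.6]
eef_rot: [3.14, -0.001, 1.325]
wrist_force: [-0.4, 0.6, 1.2]
finger_gap: 32.8
```

```bash
python3 -c "
from h import *
go(565.7,327.2,33,1.327)
grab('side','side9');grab('top','top9')
a=cv2.imread('pics/side9.png');cv2.imwrite('pics/s9a.png',cv2.resize(a[155:200,198:268],None,fx=11,fy=11,interpolation=cv2.INTER_CUBIC))
a=cv2.imread('pics/top9.png');cv2.imwrite('pics/top9z.png',cv2.resize(a[125:245,150:350],None,fx=4,fy=4,interpolation=2))"
```

```text
pos [348.9 196.9 143.6] rpy [ 3.1402e+00 -1.2000e-03  1.3251e+00] gap 32.8 F [-0.4  0.6  1.2] t 13.48
tool cm 17.91 17.86 11.06 turn -0.002
```

View pics/s9a.png

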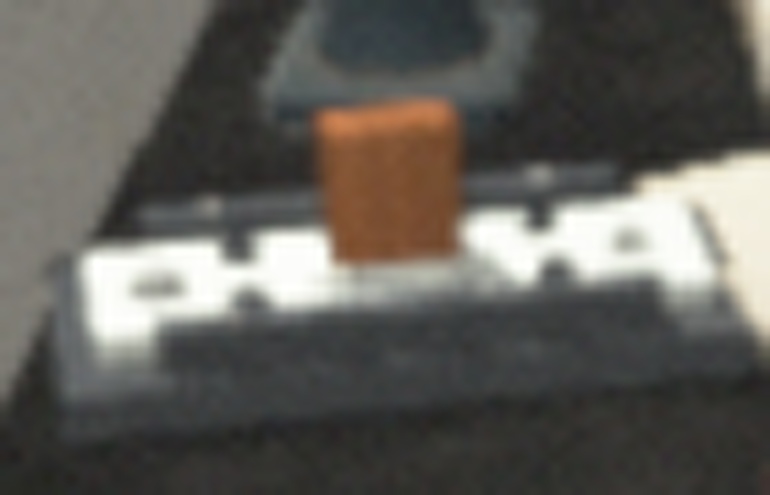

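View pics/top9z.png

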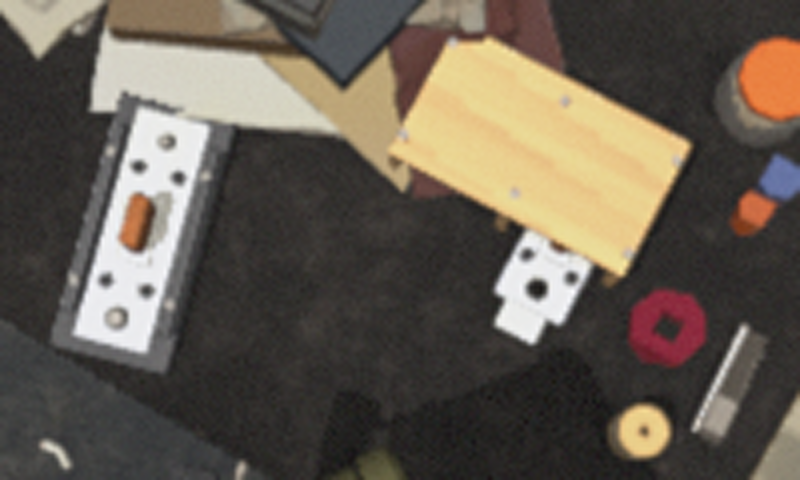

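The template sits flat between the fences. Both dowel tips show through its holes at zoom (117,317) and (167,141), which is where they were at the start. The tongued template, jar, spool and clamp haven't moved, and the arm is clear.

```bash
python3 -c "
from h import *
print(np.abs(manip.read_state()['qd']).max(), manip.sign_off())"
```

```text
the job is handed in; nothing more can be done
0.017197622051097698 None
```

I drew the square-ended template out of the rack by its end (about 120 mm), set it down flat on the bench and let go. I then took it by its upright grip, carried it round on the robot's side of the heap and lowered it onto both dowels, still held. After it seated I let go and backed the arm off; the job was handed in at about 13.6 s of the 51 s allowed.

**Seating:** the template bottomed with the tool at z 32.9 mm, against 33 expected. In the last pictures it lies flat between the fences, and both dowel tips show in their holes where they were at the start. I judged this by eye and did not measure the final hole offsets.

**Other items:** the tongued template, jar, spool and clamp look unmoved. The arm touched nothing at the end (wrist force about 1 N).

**What disagreed:**
- The side and top cameras differed by about 3 mm, so I aligned the holes to the dowels by comparing them within the side view.
- On the way down, the dowels pushed the template sideways with up to 9 N. I shifted it about 2 mm, which relieved the force before it seated.

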